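# Free the child-safety catch of a display cupboard and open it for restocking

## Robot

A 6-joint arm with a two-finger parallel gripper is mounted at the origin on the work surface. World frame = base frame: x ahead of the robot, y to its left, z up, the work surface at z = 0. Lengths are in mm, angles in rad, forces in N, time in s.
With the tool pointing down it reaches from about 300 to 775 mm from the base axis. Payload 14.6 kg.
Tool frame: the origin (TCP) lies at the very end of the fingers, on their centre line; the grasp point (between the pads) lies 19 mm behind it (grip_point_offset is the distance from the TCP to the grasp point, in mm); z points along the fingers, y is the line along which they close (so a half turn about z gives the same grasp; the last joint's range is limited). The gripper opens to 94 mm and grips with 3 to 60 N. Pads are 16 mm wide; open, the fingers measure 119 mm over their backs; the gripper's body (75 mm by 177 mm) begins 78 mm behind the grasp point.
Start: joints at [-1.191, 0.3, 1.521, -0, 1.321, -0.067], TCP at [237.637, -496.002, 205.446] pointing down, gripper open.
Joint ranges: [-3.03, 3.03], [-0.79, 2.21], [0.23, 2.52], [-1.04, 4.18], [0, 3.07], [-2.55, 2.55]. Speed limits (rad/s): [2.22, 2.22, 2.57, 3.14, 3.14, 3.14].

## Interface

Orientations are given as [roll, pitch, yaw] about the fixed x, y, z axes, in that order (R = Rz(yaw) Ry(pitch) Rx(roll)).
In Python, from cell import read_state, camera, camera_info, sign_off, grip_point_offset gives the robot as it stands.
- The arm moves only by the shell command python3 -m handwheel 'ROWS' [FORCE]. ROWS is text: rows parted by semicolons, each of 5 numbers parted by spaces: the shift along the world's x, y, z in units of 40 mm (1.0 is 40 mm), then the turn about the world's z in units of 5 degrees (1.0 is 5 degrees), then the closure, from 0 (fully open) to 1 (shut). In form: dx dy dz yaw gripper; .... A call has 1 to 12 rows; each row shifts and turns the commanded pose from where the row before left it; what a row does not reach is not made up. A row lasts 1/12 s, in which the tool goes at most 41.7 mm and 7.16 degrees, less where a joint would pass 70% of its speed; a pose out of reach is approached as far as the arm can. A call is refused whole if a number of a shift passes 1 or a number of a turn 1, either way. A call with a gripper value outside its range is refused whole. The fingers move at their own pace and stop on an object; FORCE is the grip in N (left out, the last holds). Time passes only in rows, so rows that do not move let the fingers close. It gives the time, the measured TCP pose, the force, the opening and the grip force at its end, in the units of the state.
- read_state(): the state, without advancing time (a new reading comes with each control period).
- camera(name): name is "scene" or "top" or "wrist"; returns (picture, depth): 400x640x3 uint8, red, green, blue; 400x640 float32, mm along the optical axis (not along the pixel's ray), 0 where there is no reading.
- camera_info(name): a dict with "intrinsics" (3x3 intrinsics, pixels), "world_from_camera" (4x4, takes a point from camera to world coordinates). Camera axes: x right, y down, z forward; pixel columns grow to the right and rows downward; lengths in mm; the calibration is good to about 2 mm. A picture is of the moment at which its call begins: read the wrist's pose just before it. camera_info takes no time and is no camera call; for the wrist camera it gives the pose at the moment of the call.
- sign_off(): hands the job in; it is judged then, once.
The state is a dict: "clock": time; "joints": joint angles; "qd": joint speeds; "effort": joint torques, N m; "eef_pos": TCP position; "eef_rot": TCP orientation; "wrist_force": force on the tool from outside, world axes, zero at the start; "moment": the same for the moment, N m; "finger_gap": finger opening in mm; "finger_force": force on a finger pad.
Only numpy, scipy, OpenCV 4.12 (cv2) and the standard library are available. Lean on these libraries where they do the work, as an engineer would, in place of code of your own. Each camera call takes 0.05 s, during which the arm holds its last target. There are 200 camera calls.

## Task

Take the release key out of its wooden block and push its rod down through the narrow gap behind the top of the cupboard's ajar door, gently pressing the sprung safety hook until it lets go, and with the hook held down draw the door towards you until it stands at least half open (45 degrees or more). Then stand the key back in its block, fully home, and leave it there. Never force the catch, and do not disturb the goods on the counter.

Things in the scene. Friction and masses are not known exactly. Their poses are not given: they have to be found in the camera images.
- cabinet: grey cupboard fixed to the counter, 200 deep (x) x 260 wide (y) x 200 mm tall, of 14 mm board. Origin: centre of its underside; -x is its front with the door (turned at most 0.2 rad from the world's -x), +y its hinge side. Black cartons inside. More than 18 N on any part of it, door and catch included, by key or gripper, counts as forcing the catch
- door (a joint): wooden door's angle (rad) about the upright hinge: 0 at the start, where the hook holds it 5 degrees ajar (play 0.01); grows to 1.6 as the free edge swings towards the cupboard's -x, clockwise from above. Unhooked it turns with light friction (0.1 N m or less), has no spring and stays where it is left. 45 degrees ajar is a reading of 0.70
- door_hinge (a point): point on the door's upright hinge axis, at the cupboard's front +y edge, in the plane of the door's back face, level with the cupboard's top (200 mm up). The door is 255 wide and 16 mm thick, its top level with the cupboard's top, with a small brass knob on its front
- latch_gap (a point): point in the narrow gap behind the door's top, level with door and cupboard tops, centred above the hook's thumb pad. It swings with the door: 200 mm from the hinge axis towards the free edge, 9 mm behind the door's back face. At the start the gap is 18 mm here, back face to cupboard's front edge. The pad is 26 mm along the door, 14 mm across the gap; press straight down
- hook_root (a point): where the white plastic hook is fixed to the door's back, 40 mm below the gap point, 200 mm from the hinge axis. Its arm reaches back into the cupboard and a tooth at its end catches behind a steel lip. It carries the thumb pad on a screw: the pad's top lies 10 to 34 mm below the level of the cupboard's top, different each time, and must be felt for
- lip (a point): lower edge of the steel lip under the cupboard's top that the hook's tooth catches behind, 35 mm below the top. The hook is sprung upward: from the pad's rest height it yields at 3 N, gains 0.6 N per mm, clears the lip after 8 mm (about 8 N) and meets a hard stop at 12 mm (about 10 N). Released, it springs back up
- key: release key, about 0.12 kg, upright in its block at the start: round steel rod 8 mm thick, 65 mm long; above it a square black flange 50 x 50 x 6 mm; on top a square black handle 22 x 22 x 42 mm (71 to 113 mm above the tip). Origin: the rod's tip, z up the rod; x, y normal to the handle's sides. Fingertips resting on the flange push it down without slipping
- key_tip (a point): centre of the lower end of the key's rod (the same point as the key's origin)
- holder: brown wooden block 70 x 70 x 80 mm tall, fixed to the counter, with a square upright hole 18 x 18 mm through its middle, mouth chamfered 3 mm. Origin: centre of its underside. The key stands in it rod down, flange flat on the block's top, tip 15 mm above the underside. It is left or right of the cupboard's front, the pepper mill on the other side
- mill: turned wooden pepper mill, 56 mm across, 130 mm tall; loose goods, to be left alone. Origin: centre of its underside
- bowl: white ceramic bowl, 110 mm across, 50 mm tall; loose goods, to be left alone. Origin: centre of its underside
- carton: black carton, 70 x 100 x 50 mm; loose goods, to be left alone. Origin: centre of its underside
- jar: green glass jar with a wooden cap, 70 mm across, 90 mm tall; loose goods, to be left alone. Origin: centre of its underside
- mug: white mug, 80 mm across, 90 mm tall; loose goods, to be left alone. Origin: centre of its underside
Things that resemble listed ones, but are neither listed nor needed, are in the scene too. What is shaped like the holder but blue is not meant.

How it is judged (in metres and radians):
On the way, in this order (a step that is already met when the one before it is completed fails the run):
1. the key's rod, down in the gap, presses on the hook with the door still caught (z of key_tip in the frame of cabinet below 0.192 m and horizontal distance between key_tip and latch_gap below 0.015 m and contact force between key and cabinet above 3 N and value of joint door below 0.03 rad), for 0.05 s.
2. the hook has let go and the key, still in the gap, draws the door open (value of joint door above 0.1 rad and z of key_tip in the frame of cabinet below 0.192 m and horizontal distance between key_tip and latch_gap below 0.03 m), for 0.05 s.
At the end, for the whole second after the job is handed in: the door stands at rest, opened by more than 0.65 rad from its caught position (just under 45 degrees in all), and the key is back in its block: rod down the hole (within 12 mm of the block's axis), flange within 4 mm of the block's top, within 0.1 rad of upright, at rest (value of joint door above 0.65 rad and velocity of joint door between -0.05 and 0.05 rad/s and horizontal distance between key and holder below 0.012 m and z of key in the frame of holder below 0.019 m and angle between key's own z axis and vertical below 0.1 rad and linear speed of key below 0.02 m/s); the robot touches nothing.
It fails at once if the key presses or pulls on the cupboard, its door or catch with more than 18 N (contact force between key and cabinet above 18 N).
It fails at once if the gripper presses or pulls on the cupboard, its door or catch with more than 18 N (contact force between the fingers and cabinet above 18 N).
It fails at once if any of the loose goods is shifted by more than 30 mm or tipped by more than 0.4 rad (distance of any of mill, bowl, carton, jar, mug from where it was at the start of the episode above 0.03 m or angle between any of mill, bowl, carton, jar, mug's own z axis and vertical above 0.4 rad).
It also fails if it takes over 72 s, if anything falls off the work surface, if the arm or the gripper's body presses on something with over 40 N, if the wrist force passes 120 N, or if a joint passes its speed limit or range.

## Working session

There is one attempt and no reset: what is moved stays moved. The work goes in short steps, Python scripts to look and compute and a shell command to move; the robot and the scene stay as the last step left them, time stands still between calls to the robot, and variables do not carry over. Pictures are saved under pics/ and viewed, at most 10 in all, crops included, and the job is handed in when it is done.

```bash
mkdir -p pics
cat > h.py <<'E'
import numpy as np, cv2
from cell import *
def snap(n,f):
    i=camera_info(n); p,d=camera(n); cv2.imwrite(f'pics/{f}.png',p[...,::-1]); np.savez(f'pics/{f}.npz',p=p,d=d,K=i['intrinsics'],T=i['world_from_camera']); return p,d,np.array(i['intrinsics']),np.array(i['world_from_camera'])
def load(f):
    z=np.load(f'pics/{f}.npz'); return z['p'],z['d'],z['K'],z['T']
def cloud(d,K,T):
    v,u=np.indices(d.shape); P=np.stack([(u-K[0,2])/K[0,0]*d,(v-K[1,2])/K[1,1]*d,d],-1)
    return P@T[:3,:3].T+T[:3,3]
def ray(u,v,K,T,z):
    r=T[:3,:3]@np.array([(u-K[0,2])/K[0,0],(v-K[1,2])/K[1,1],1]); t=T[:3,3]; return t+r*(z-t[2])/r[2]
E
python3 - <<'E'
from h import *
for n in('top','scene'):
    p,d,K,T=snap(n,n+'0'); print(n,T.round(3).tolist(),K.tolist())
print(read_state())
E
```

```text
top [[-0.015, -0.985, 0.173, 336.462], [-1.0, 0.014, -0.004, -4.012], [0.001, -0.173, -0.985, 1345.263], [0.0, 0.0, 0.0, 1.0]] [[452.07986462650246, 0.0, 316.92818744791896], [0.0, 452.07986462650246, 201.5843030561589], [0.0, 0.0, 1.0]]
scene [[-0.361, 0.802, -0.475, 1053.14], [0.932, 0.312, -0.182, 207.84], [0.002, -0.509, -0.861, 1046.827], [0.0, 0.0, 0.0, 1.0]] [[379.41242719739216, 0.0, 321.5934974834415], [0.0, 379.41242719739216, 195.68519306164345], [0.0, 0.0, 1.0]]
{'clock': 0.1, 'joints': array([-1.19060959e+00,  3.00380244e-01,  1.52151051e+00,  4.79475553e-06,
        1.32070233e+00, -6.66206332e-02]), 'qd': array([ 0.00070384, -0.00079451, -0.00077834, -0.00087843, -0.00028699,
        0.00135367]), 'effort': array([ 1.43146904e-04, -5.32646692e+01, -3.53282082e+01,  7.09360954e-02,
        2.35112978e-02, -4.26001020e-05]), 'eef_pos': array([ 237.55044998, -495.79634666,  204.96602075]), 'eef_rot': array([-3.14059475e+00, -7.12338811e-05,  4.46806141e-01]), 'wrist_force': array([ 1.09607667, -0.01995504,  0.23043038]), 'moment': array([ 0.00487097, -0.03031744,  0.01771562]), 'finger_force': 0.0, 'finger_gap': 93.8629034773443}
```

View pics/top0.png

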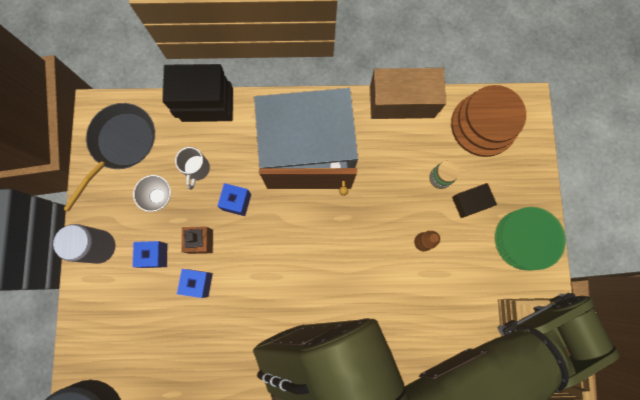

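View pics/scene0.png

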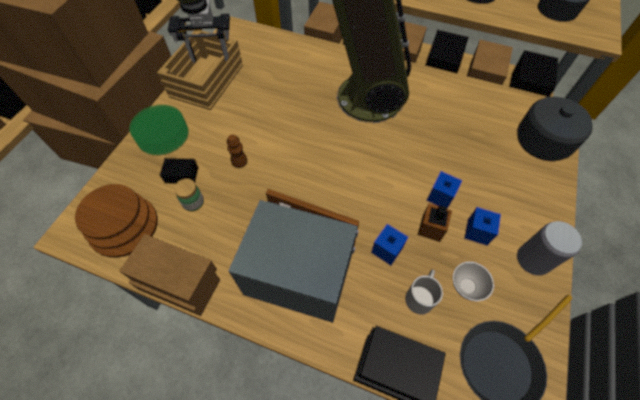

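The top view shows the cupboard at about (305,135), with the door's front edge near row 178, the hinge on the left and the white hook at (338,165). The key stands in the brown block at (195,239). The mill is at (428,240), and blue decoys surround the key.

Run:
```python
from h import *
p,d,K,T=load('top0'); C=cloud(d,K,T); hsv=cv2.cvtColor(p,cv2.COLOR_RGB2HSV)
def rect(m,name):
    P=C[m][:,:2].astype(np.float32); r=cv2.minAreaRect(P); print(name,len(P),np.median(C[m][:,2]).round(1),np.round(r[0],1),np.round(r[1],1),r[2],'\n',cv2.boxPoints(r).round(0).tolist())
v,u=np.indices(d.shape)
box=(u>245)&(u<365)&(v>80)&(v<195)
grey=box&(abs(C[...,2]-200)<8)&(hsv[...,1]<110)&(v<168); 
m=cv2.morphologyEx(grey.astype(np.uint8),cv2.MORPH_OPEN,np.ones((5,5)))>0; rect(m,'cab')
br=box&(abs(C[...,2]-200)<8)&(hsv[...,1]>110)&(v>150); rect(br,'doortop')
k=(u>175)&(u<215)&(v>220)&(v<260)
for a,b,n in((110,140,'handle'),(82,95,'flange'),(70,95,'fl+block'),(60,82,'block')):
    m=k&(C[...,2]>a)&(C[...,2]<b); rect(m,n) if m.sum()>3 else print(n,'none')
a=cv2.resize(p[215:265,165:225],None,fx=6,fy=6,interpolation=cv2.INTER_NEAREST)
b=cv2.resize(p[140:200,250:365],None,fx=6,fy=5,interpolation=cv2.INTER_NEAREST)
c=np.zeros((600,690,3),np.uint8); c[:300,:360]=a; c[300:,:]=b; cv2.imwrite('pics/c1.png',c[...,::-1])
```

```text
cab 7042 199.5 [740.   20.8] [203.4 260.6] 4.483955383300781 
 [[628.0, 143.0], [649.0, -117.0], [852.0, -101.0], [831.0, 159.0]]
doortop 619 199.5 [619.8  14.6] [253.7  17.3] 89.29434204101562 
 [[610.0, -112.0], [627.0, -112.0], [630.0, 141.0], [613.0, 142.0]]
handle 80 127.1 [459.1 338.3] [21.  22.2] 2.7618649005889893 
 [[448.0, 349.0], [449.0, 327.0], [470.0, 328.0], [469.0, 350.0]]
flange 280 85.4 [457.  337.2] [69.2 67.3] 89.15898895263672 
 [[423.0, 303.0], [490.0, 302.0], [491.0, 371.0], [424.0, 372.0]]
fl+block 552 82.0 [457.5 338. ] [70.4 72.6] 1.8261728286743164 
 [[421.0, 373.0], [423.0, 301.0], [494.0, 303.0], [491.0, 375.0]]
block 297 78.7 [457.5 338.3] [70.4 72.1] 1.8261728286743164 
 [[421.0, 373.0], [423.0, 301.0], [494.0, 303.0], [491.0, 375.0]]
```

View pics/c1.png

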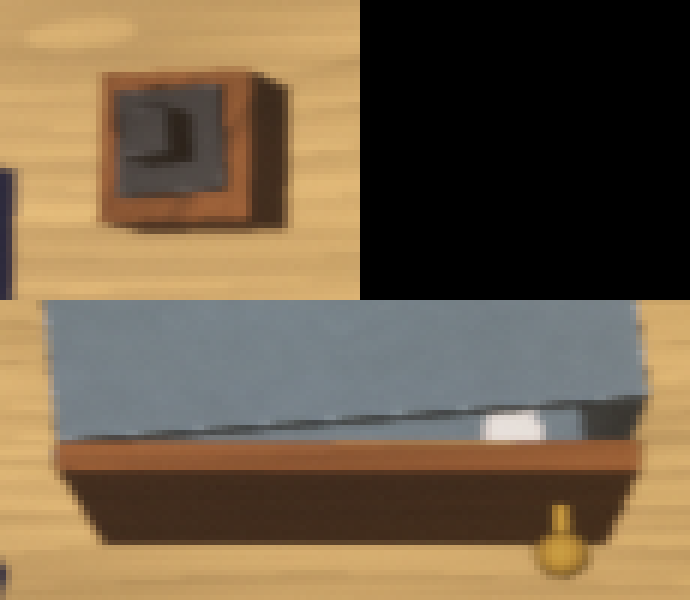

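```bash
python3 -m handwheel '0.23 0.87 0.1 0.55 0;0.23 0.87 0.1 0.55 0;0.23 0.87 0.1 0.55 0;0.23 0.87 0.1 0.55 0;0.23 0.87 0.1 0.55 0;0.23 0.87 0.1 0.55 0;0.23 0.87 0.1 0.55 0;0.23 0.87 0.1 0.55 0;0.23 0.87 0.1 0.55 0;0.23 0.87 0.1 0.55 0;0.23 0.87 0.1 0.55 0;0.23 0.87 0 0.55 0'; python3 -m handwheel '0.23 0.87 0 0.55 0;0.23 0.87 0 0.55 0;0.23 0.87 0 0.55 0;0.23 0.87 0 0.55 0;0.23 0.87 0 0.55 0;0.23 0.87 0 0.55 0;0.23 0.87 0 0.55 0;0.23 0.87 0 0.55 0;0.23 0.87 0 0.55 0;0.23 0.87 0 0.55 0;0.23 0.4 0 0.55 0;0 0 0 0 0'
python3 - <<'E'
from h import *
p,d,K,T=snap('wrist','w1'); print(T.round(3).tolist(),K[0,0])
s=read_state(); print(s['eef_pos'],s['eef_rot'],s['wrist_force'])
E
```

```text
clock: 1.1
eef_pos: [348.1, -76.7, 250.1]
eef_rot: [3.14, -0.0, 1.025]
wrist_force: [1.4, -0.4, 1.0]
finger_gap: 93.9
finger_force: 0.0
clock: 2.1
eef_pos: [449.5, 288.2, 248.3]
eef_rot: [-3.14, 0.001, 1.556]
wrist_force: [-0.6, 0.4, -0.2]
finger_gap: 94.4
finger_force: 0.0
[[1.0, -0.013, -0.005, 450.054], [-0.014, -0.965, -0.261, 364.112], [-0.001, 0.261, -0.965, 427.197], [0.0, 0.0, 0.0, 1.0]] 346.7653434672987
[449.11997618 286.60337814 248.42907178] [-3.14006004e+00  8.73154162e-04  1.55257757e+00] [ 0.64523438 -0.78669574  0.37527359]
```

View pics/w1.png

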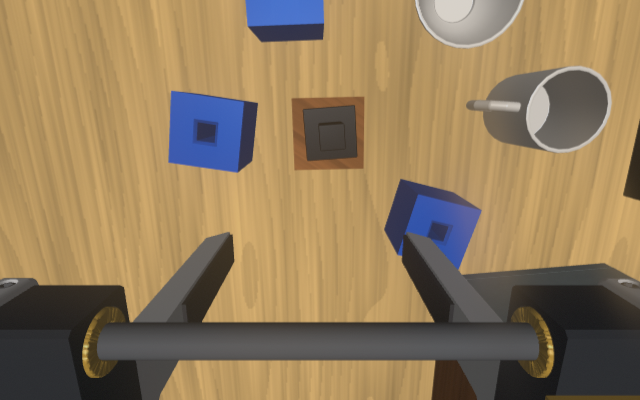

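The wrist view shows the key's handle at (332,137) on its flange, turned a few degrees relative to the brown block around (328,133).

Run:
```python
from h import *
p,d,K,T=load('w1'); C=cloud(d,K,T); v,u=np.indices(d.shape); k=(u>280)&(u<372)&(v>85)&(v<178)
hsv=cv2.cvtColor(p,cv2.COLOR_RGB2HSV)
for n,m in(('handle',k&(C[...,2]>123)),('dark',k&(C[...,2]>70)&(hsv[...,1]<90)),('block',k&(C[...,2]>70))):
    P=C[m][:,:2].astype(np.float32); r=cv2.minAreaRect(P); print(n,len(P),np.median(C[m][:,2]).round(1),np.round(r[0],1),np.round(r[1],1),round(r[2],1))
m=(k&(C[...,2]>70)&(C[...,2]<118)&(hsv[...,1]<90))
P=C[m][:,:2].astype(np.float32); r=cv2.minAreaRect(P);print('flange',np.round(r[0],1),np.round(r[1],1),r[2])
```

```text
handle 707 127.7 [461.  346.3] [22.1 36.8] 3.2
dark 2557 86.1 [461.5 339.7] [49.  50.1] 3.7
block 5128 84.7 [459.5 337.8] [70.1 70.2] 0.6
flange [461.5 339.1] [49.  48.9] 3.748565673828125
```

```bash
python3 -m handwheel '0.16 0.66 0 0.45 0;0.15 0.65 0 0.46 0;0 0 -0.8 0 0;0 0 -0.8 0 0;0 0 -0.8 0 0;0 0 -0.8 0 0;0 0 -0.5 0 0;0 0 -0.2 0 0;0 0 0 0 0;0 0 0 0 0'; python3 -c "
from h import *
s=read_state(); print(s['eef_pos'],s['eef_rot'],s['wrist_force'])"
```

```text
clock: 2.98
eef_pos: [462.1, 337.8, 94.7]
eef_rot: [3.141, -0.001, 1.629]
wrist_force: [-0.3, 0.2, -0.4]
finger_gap: 94.1
finger_force: 0.0
[462.05983606 337.751912    94.66790399] [ 3.14063476e+00 -5.03434494e-04  1.62917550e+00] [-0.277628    0.24886265 -0.42701863]
```

```bash
python3 -m handwheel '0 0.03 -0.18 0 0;0 0 0 0 0'; python3 -m handwheel '0 0 -0.03 0 0;0 0 0 0 0';python3 -m handwheel '0 0 0 0 0.85;0 0 0 0 0.85;0 0 0 0 0.85;0 0 0 0 0.85;0 0 0 0 0.85;0 0 0 0 0.85;0 0 0 0 0.85;0 0 0 0 0.85' 40
```

```text
clock: 3.15
eef_pos: [461.8, 339.3, 86.6]
eef_rot: [3.141, -0.001, 1.63]
wrist_force: [-0.1, -0.7, -0.5]
finger_gap: 93.6
finger_force: 0.0
clock: 3.32
eef_pos: [461.8, 339.3, 85.4]
eef_rot: [3.141, -0.0, 1.63]
wrist_force: [0.1, 0.7, -0.5]
finger_gap: 94.0
finger_force: 0.0
clock: 3.98
eef_pos: [461.7, 339.2, 85.1]
eef_rot: [3.142, -0.0, 1.63]
wrist_force: [-0.3, 0.8, -0.8]
finger_gap: 47.4
finger_force: 40.0
```

```bash
python3 -m handwheel '0 0 0 0 0.3;0 0 0 0 0.3;0 0 0 0 0.3;0 0 0.08 0 0.3;0 0 0 0 0.3' ;python3 -m handwheel '0 0 0 0 0.85;0 0 0 0 0.85;0 0 0 0 0.85;0 0 0 0 0.85;0 0 0 0 0.85;0 0 0 0 0.85;0 0 0 0 0.85;0 0 0 0 0.85' 40
```

```text
clock: 4.4
eef_pos: [461.8, 339.4, 88.8]
eef_rot: [3.141, -0.0, 1.63]
wrist_force: [0.0, -0.2, 0.5]
finger_gap: 65.6
finger_force: 0.0
clock: 5.07
eef_pos: [461.6, 339.2, 88.2]
eef_rot: [-3.142, 0.0, 1.63]
wrist_force: [-0.6, -0.2, -0.2]
finger_gap: 21.7
finger_force: 40.0
```

```bash
python3 -m handwheel '0 0 0.1 0 0.85;0 0 0.4 0 0.85;0 0 0.6 0 0.85;0 0 0.6 0 0.85;0 0 0.6 0 0.85;0 0 0.6 0 0.85;0 0 0.6 0 0.85;0 0 0.6 0 0.85;0 0 0.6 0 0.85;0 0 0.5 0 0.85;0 0 0.2 0 0.85;0 0 0 0 0.85'
```

```text
clock: 6.07
eef_pos: [461.9, 339.4, 306.0]
eef_rot: [3.139, -0.001, 1.63]
wrist_force: [-0.1, 0.5, -1.0]
finger_gap: 21.9
finger_force: 40.0
```

```bash
python3 -m handwheel '0.2 -0.5 0 0 0.85;0.3 -0.9 0 0 0.85;0.3 -0.95 0 0 0.85;0.3 -0.95 0 0 0.85;0.3 -0.95 0 0 0.85;0.3 -0.95 0 0 0.85;0.3 -0.95 0 0 0.85;0.3 -0.95 0 0 0.85;0.3 -0.95 0 0 0.85;0.3 -0.95 0 0 0.85;0.3 -0.95 0 0 0.85;0.25 -0.7 0 0 0.85'
python3 -m handwheel '0 0 0 0 0.85;0 0 0 0 0.85;0 0 0 0 0.85'
python3 - <<'E'
from h import *
p,d,K,T=snap('wrist','w2'); print(T.round(3).tolist(),K[0,0])
s=read_state(); print(s['eef_pos'],s['eef_rot'],s['wrist_force'])
E
```

```text
clock: 7.07
eef_pos: [599.6, -89.8, 302.2]
eef_rot: [-3.139, -0.0, 1.629]
wrist_force: [-0.7, 0.3, -1.3]
finger_gap: 21.6
finger_force: 40.0
clock: 7.32
eef_pos: [599.3, -86.3, 303.0]
eef_rot: [-3.14, -0.001, 1.63]
wrist_force: [-0.6, 0.7, -1.6]
finger_gap: 21.9
finger_force: 40.0
[[0.998, 0.059, 0.014, 594.297], [0.06, -0.964, -0.26, -10.679], [-0.001, 0.26, -0.966, 481.987], [0.0, 0.0, 0.0, 1.0]] 346.7653434672987
[599.35179106 -85.81469841 303.49491628] [-3.14051551e+00 -4.56776607e-04  1.63101277e+00] [-0.5625341   0.53004419 -1.30130265]
```

View pics/w2.png

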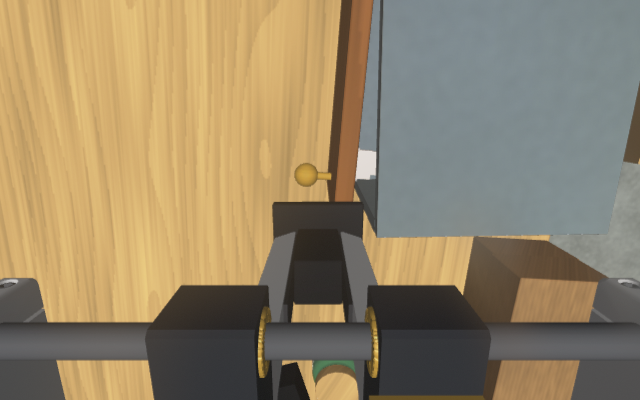

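The wrist view shows the door's top as a strip ending near (345,200), the white hook pad at (367,163) and the cupboard's front right corner at (377,236). The held key's flange is at (318,218).

Run:
```python
from h import *
p,d,K,T=load('w2'); C=cloud(d,K,T); hsv=cv2.cvtColor(p,cv2.COLOR_RGB2HSV).astype(int); v,u=np.indices(d.shape)
top=(abs(C[...,2]-200)<6)
A=[];B=[];F=[]
for r in range(5,195,5):
    br=np.where(top[r]&(hsv[r,:,1]>110)&(u[r]>320)&(u[r]<385))[0]
    gr=np.where(top[r]&(hsv[r,:,1]<110)&(u[r]>355)&(u[r]<420))[0]
    if len(br)>5: A.append(ray(br.max()+.5,r,K,T,200)[:2]);F.append(ray(br.min()-.5,r,K,T,200)[:2])
    if len(gr)>5: B.append(ray(gr.min()-.5,r,K,T,200)[:2])
for n,L in(('back',A),('front',F),('cab',B)):
    L=np.array(L); l=np.polyfit(L[:,1],L[:,0],1); e=L[:,0]-np.polyval(l,L[:,1]); print(n,len(L),l,'x@-58',np.polyval(l,-58),'rms',e.std().round(2), L[0],L[-1])
w=(hsv[...,2]>190)&(hsv[...,1]<40)&(u>350)&(u<385)&(v>140)&(v<195)
print('pad',w.sum(),np.median(C[w],0),C[w].min(0),C[w].max(0))
P=np.array([ray(377.5,236,K,T,200)]);print('corner',P)
```

```text
back 38 [1.20438618e-02 6.28551527e+02] x@-58 627.8529833167222 rms 0.25 [629.61436529  63.51278208] [627.86838993 -75.82008171]
front 38 [1.16019860e-02 6.12709467e+02] x@-58 612.0365514946832 rms 0.22 [613.56034676  62.54780138] [612.02645307 -76.78311722]
cab 38 [-4.39755832e-02  6.36677823e+02] x@-58 639.2284067237065 rms 6.36 [636.18119075  63.90750318] [647.0421828 -74.6545018]
pad 511 [639.61959874 -58.13040614 172.82156456] [594.2970071  -71.25606623 157.9983076 ] [651.4510145  -10.67944917 481.98689502]
corner [[ 652.17953217 -115.3459565   200.        ]]
```

```bash
python3 -m handwheel '0.3 0.3 0 0 0.85;0.4 0.3 0 0 0.85;0.24 0.11 0 0 0.85;0 0 -0.25 0 0.85;0 0 -0.2 0 0.85;0 0 -0.1 0 0.85;0 0 0 0 0.85;0 0 0 0 0.85;0 0 0 0 0.85'
```

```text
clock: 8.12
eef_pos: [637.0, -58.7, 282.8]
eef_rot: [3.141, 0.0, 1.63]
wrist_force: [-0.6, -0.1, -1.3]
finger_gap: 21.7
finger_force: 40.0
```

```bash
python3 -m handwheel '0 0.02 -0.15 0 0.85;0 0 -0.05 0 0.85;0 0 0 0 0.85'; python3 -m handwheel '0 0 -0.06 0 0.85;0 0 -0.05 0 0.85;0 0 -0.05 0 0.85;0 0 0 0 0.85'; python3 -m handwheel '0 0 -0.06 0 0.85;0 0 -0.05 0 0.85;0 0 -0.05 0 0.85;0 0 0 0 0.85'
```

```text
clock: 8.37
eef_pos: [637.0, -57.6, 273.5]
eef_rot: [-3.141, -0.0, 1.63]
wrist_force: [-0.2, 0.3, -1.1]
finger_gap: 22.0
finger_force: 40.0
clock: 8.7
eef_pos: [637.1, -57.6, 267.3]
eef_rot: [-3.141, -0.0, 1.63]
wrist_force: [0.4, -0.3, -1.2]
finger_gap: 21.9
finger_force: 40.0
clock: 9.03
eef_pos: [637.1, -57.6, 260.9]
eef_rot: [-3.141, -0.0, 1.63]
wrist_force: [0.4, -0.1, -1.7]
finger_gap: 22.1
finger_force: 40.0
```

Run:
```python
from h import *
p,d,K,T=snap('scene','s1'); 
s=read_state(); print(s['eef_pos'],s['wrist_force'])
p,d,K,T=snap('top','t1')
cv2.imwrite('pics/t1c.png',cv2.resize(p[120:210,250:370],None,fx=6,fy=6)[...,::-1])
```

```text
[637.1654819  -57.59623476 261.13686473] [ 0.54558098 -0.21913594 -0.88502576]
```

View pics/t1c.png

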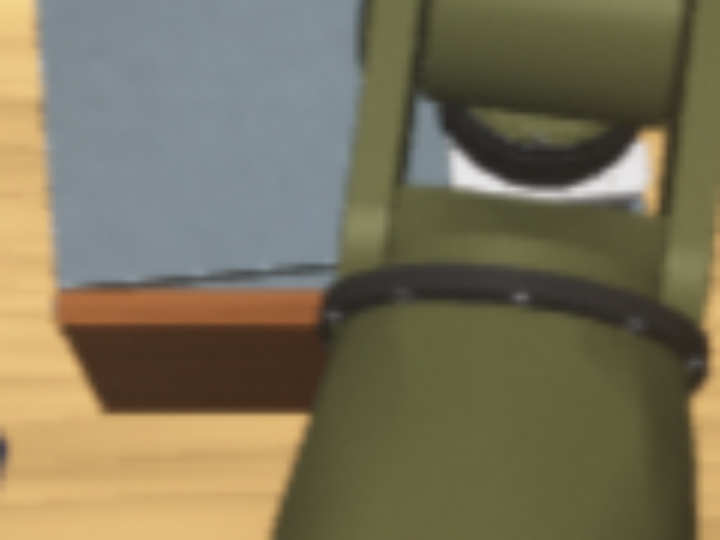

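The arm hides the gap in this view, with only the door's left part visible at (190,305). The rod is about 12 mm below the top and has met no contact, so it is in the gap. I'll carry on by feel.

```bash
for i in 1; do python3 -m handwheel '0 0 -0.05 0 0.85;0 0 -0.05 0 0.85;0 0 0 0 0.85'; python3 -m handwheel '0 0 -0.05 0 0.85;0 0 -0.05 0 0.85;0 0 0 0 0.85'; python3 -m handwheel '0 0 -0.04 0 0.85;0 0 -0.04 0 0.85;0 0 0 0 0.85'; python3 -m handwheel '0 0 -0.03 0 0.85;0 0 -0.03 0 0.85;0 0 0 0 0.85'; done
```

```text
clock: 9.38
eef_pos: [637.1, -57.6, 256.9]
eef_rot: [-3.141, -0.0, 1.63]
wrist_force: [0.4, 0.3, -1.4]
finger_gap: 21.6
finger_force: 40.0
clock: 9.63
eef_pos: [637.1, -57.6, 252.9]
eef_rot: [-3.141, -0.0, 1.63]
wrist_force: [0.5, 0.0, -1.1]
finger_gap: 22.0
finger_force: 40.0
clock: 9.88
eef_pos: [637.1, -57.6, 249.8]
eef_rot: [-3.141, -0.0, 1.63]
wrist_force: [0.2, -0.1, -1.3]
finger_gap: 21.7
finger_force: 40.0
clock: 10.13
eef_pos: [637.2, -57.6, 247.6]
eef_rot: [-3.141, -0.0, 1.63]
wrist_force: [0.3, 0.6, -1.6]
finger_gap: 22.0
finger_force: 40.0
```

```bash
for i in 1; do python3 -m handwheel '0 0 -0.03 0 0.85;0 0 -0.03 0 0.85;0 0 0 0 0.85'; python3 -m handwheel '0 0 -0.03 0 0.85;0 0 -0.03 0 0.85;0 0 0 0 0.85';  done
```

```text
clock: 10.38
eef_pos: [637.3, -57.6, 245.6]
eef_rot: [3.141, 0.0, 1.63]
wrist_force: [-0.1, 0.2, 2.3]
finger_gap: 22.0
finger_force: 40.0
clock: 10.63
eef_pos: [637.3, -57.6, 243.1]
eef_rot: [3.141, 0.0, 1.63]
wrist_force: [0.6, 0.2, 2.2]
finger_gap: 21.8
finger_force: 40.0
```

```bash
for i in 1; do python3 -m handwheel '0 0 -0.03 0 0.85;0 0 -0.03 0 0.85;0 0 0 0 0.85'; python3 -m handwheel '0 0 -0.03 0 0.85;0 0 -0.03 0 0.85;0 0 0 0 0.85'; python3 -m handwheel '0 0 -0.03 0 0.85;0 0 0 0 0.85;0 0 0 0 0.85'; done
```

```text
clock: 10.88
eef_pos: [637.3, -57.6, 240.6]
eef_rot: [3.141, 0.0, 1.63]
wrist_force: [0.8, -0.4, 3.4]
finger_gap: 22.1
finger_force: 40.0
clock: 11.13
eef_pos: [637.3, -57.6, 238.4]
eef_rot: [3.141, 0.0, 1.63]
wrist_force: [1.2, 0.6, 6.4]
finger_gap: 22.0
finger_force: 40.0
clock: 11.38
eef_pos: [637.4, -57.6, 237.5]
eef_rot: [3.141, 0.0, 1.63]
wrist_force: [0.8, 0.6, 6.4]
finger_gap: 22.0
finger_force: 40.0
```

```bash
python3 -m handwheel '0 0 -0.04 0 0.85;0 0 0 0 0.85;0 0 0 0 0.85';  python3 -m handwheel '-0.03 0 0 0 0.85;-0.04 0 0 0 0.85;-0.05 0 0 0 0.85;0 0 0 0 0.85'
```

```text
clock: 11.63
eef_pos: [637.4, -57.6, 236.0]
eef_rot: [3.14, 0.0, 1.63]
wrist_force: [0.1, 0.3, 7.9]
finger_gap: 21.8
finger_force: 40.0
clock: 11.97
eef_pos: [632.5, -57.6, 236.2]
eef_rot: [3.14, 0.0, 1.63]
wrist_force: [-0.2, 0.1, 7.5]
finger_gap: 21.6
finger_force: 40.0
```

```bash
python3 -m handwheel '-0.06 0 0 0 0.85;-0.06 0 0 0 0.85;0 0 0 0 0.85';  python3 -m handwheel '-0.1 0 0 0 0.85;-0.1 0 0 0 0.85;-0.1 0 0 0 0.85;0 0 0 0 0.85'
```

```text
clock: 12.22
eef_pos: [627.6, -57.6, 236.2]
eef_rot: [3.14, 0.0, 1.63]
wrist_force: [0.3, 0.8, 8.0]
finger_gap: 21.9
finger_force: 40.0
clock: 12.55
eef_pos: [615.5, -57.5, 236.2]
eef_rot: [3.14, -0.0, 1.63]
wrist_force: [-0.6, 0.1, 7.5]
finger_gap: 21.7
finger_force: 40.0
```

```bash
python3 -m handwheel '-0.13 0.02 0 0 0.85;-0.13 0.02 0 0 0.85;-0.13 0.02 0 0 0.85;-0.13 0.03 0 0 0.85;-0.13 0.03 0 0 0.85;-0.12 0.03 0 0 0.85';  python3 -m handwheel '-0.12 0.03 0 0 0.85;-0.12 0.04 0 0 0.85;-0.12 0.04 0 0 0.85;-0.12 0.04 0 0 0.85;-0.12 0.04 0 0 0.85;-0.115 0.04 0 0 0.85'; python3 -m handwheel '-0.11 0.05 0 0 0.85;-0.11 0.05 0 0 0.85;-0.11 0.06 0 0 0.85;-0.11 0.06 0 0 0.85;-0.11 0.06 0 0 0.85;-0.11 0.06 0 0 0.85'
```

```text
clock: 13.05
eef_pos: [584.8, -51.8, 236.1]
eef_rot: [3.14, 0.001, 1.63]
wrist_force: [1.1, -0.5, 7.0]
finger_gap: 21.9
finger_force: 40.0
clock: 13.55
eef_pos: [556.3, -42.4, 236.1]
eef_rot: [3.14, 0.0, 1.63]
wrist_force: [0.6, 0.6, 6.5]
finger_gap: 21.6
finger_force: 40.0
clock: 14.05
eef_pos: [529.9, -28.8, 236.1]
eef_rot: [3.14, 0.0, 1.63]
wrist_force: [0.5, -0.6, 7.9]
finger_gap: 21.6
finger_force: 40.0
```

Force stays near 8 N, so the rod is tracking with the door. I'll carry on and slow down at the end.

```bash
python3 -m handwheel '-0.1 0.07 0 0 0.85;-0.1 0.07 0 0 0.85;-0.1 0.07 0 0 0.85;-0.1 0.07 0 0 0.85;-0.1 0.07 0 0 0.85;-0.1 0.075 0 0 0.85';  python3 -m handwheel '-0.09 0.08 0 0 0.85;-0.09 0.08 0 0 0.85;-0.09 0.085 0 0 0.85;-0.09 0.085 0 0 0.85;-0.07 0.065 0 0 0.85;-0.05 0.05 0 0 0.85;-0.03 0.03 0 0 0.85;0 0 0 0 0.85;0 0 0 0 0.85'
python3 - <<'E'
from h import *
s=read_state(); print(s['eef_pos'],s['wrist_force'])
p,d,K,T=snap('scene','s2')
cv2.imwrite('pics/s2c.png',cv2.resize(p[100:330,200:480],None,fx=2.5,fy=2.5)[...,::-1])
E
```

```text
clock: 14.55
eef_pos: [506.0, -11.8, 236.1]
eef_rot: [3.14, 0.0, 1.63]
wrist_force: [0.3, -0.0, 7.0]
finger_gap: 21.7
finger_force: 40.0
clock: 15.3
eef_pos: [485.7, 7.3, 236.1]
eef_rot: [3.14, 0.0, 1.63]
wrist_force: [-0.5, 1.1, 8.1]
finger_gap: 21.6
finger_force: 40.0
[485.69450276   7.29957503 236.07609352] [-0.45012706  1.0873753   8.05768548]
```

View pics/s2c.png

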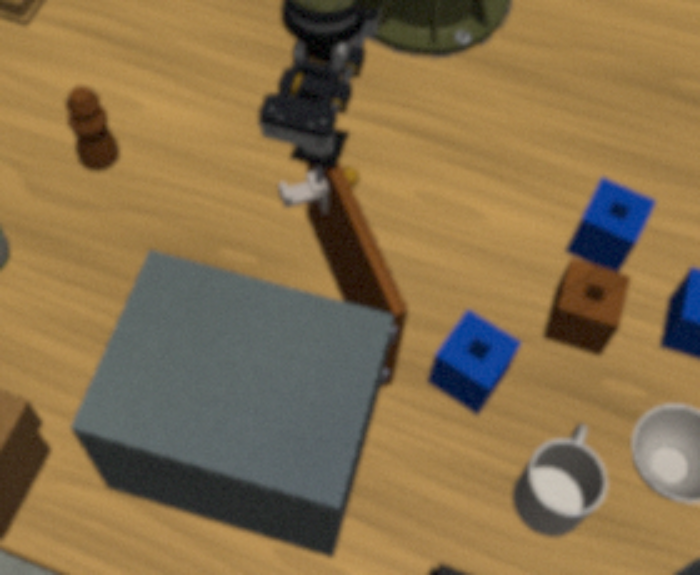

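The door now stands open by about 47° or more, at (360,240) in the crop. The hook is still at the rod, and the block's hole at (595,292) is free. Next I lift straight out.

```bash
python3 -m handwheel '0 0 0.08 0 0.85;0 0 0.1 0 0.85;0 0 0.12 0 0.85;0 0 0.2 0 0.85;0 0 0.3 0 0.85;0 0 0.3 0 0.85;0 0 0.3 0 0.85;0 0 0.3 0 0.85;0 0 0 0 0.85'; python3 -m handwheel '-0.05 0.4 0 0 0.85;-0.05 0.7 0 0 0.85;-0.05 0.8 0 0 0.85;-0.07 0.8 0 0 0.85;-0.07 0.8 0 0 0.85;-0.07 0.8 0 0 0.85;-0.07 0.8 0 0 0.85;-0.07 0.8 0 0 0.85;-0.07 0.8 0 0 0.85;-0.06 0.8 0 0 0.85;0 0.5 0 0 0.85;0 0.25 0 0 0.85'; python3 -m handwheel '0 0 0 0 0.85;0 0 0 0 0.85;0 0 0 0 0.85'
```

```text
clock: 16.1
eef_pos: [485.8, 7.1, 305.5]
eef_rot: [3.139, 0.0, 1.63]
wrist_force: [0.0, 0.1, -0.9]
finger_gap: 21.6
finger_force: 40.0
clock: 17.1
eef_pos: [459.5, 339.3, 302.2]
eef_rot: [-3.14, 0.001, 1.632]
wrist_force: [0.0, -0.7, -1.0]
finger_gap: 21.5
finger_force: 40.0
clock: 17.35
eef_pos: [460.5, 336.0, 303.4]
eef_rot: [-3.141, 0.0, 1.629]
wrist_force: [0.8, 0.1, -0.7]
finger_gap: 21.7
finger_force: 40.0
```

```bash
python3 -m handwheel '0 0.06 -0.4 0 0.85;0 0 -0.6 0 0.85;0 0 -0.7 0 0.85;0 0 -0.7 0 0.85;0 0 -0.6 0 0.85;0 0 -0.3 0 0.85;0 0 0 0 0.85;0 0 0 0 0.85'; python3 -m handwheel '0 0 -0.1 0 0.85;0 0 -0.15 0 0.85;0 0 -0.15 0 0.85;0 0 -0.15 0 0.85;0 0 0 0 0.85'
```

```text
clock: 18.02
eef_pos: [460.7, 339.1, 172.4]
eef_rot: [3.141, -0.0, 1.629]
wrist_force: [0.5, 0.0, 0.2]
finger_gap: 21.6
finger_force: 40.0
clock: 18.43
eef_pos: [459.8, 339.3, 148.1]
eef_rot: [-3.14, 0.001, 1.63]
wrist_force: [-0.1, 1.2, -1.8]
finger_gap: 21.9
finger_force: 40.0
```

```bash
python3 -m handwheel '0 0 -0.2 0 0.85;0 0 -0.2 0 0.85;0 0 -0.25 0 0.85;0 0 -0.25 0 0.85;0 0 -0.2 0 0.85;0 0 -0.15 0 0.85;0 0 -0.1 0 0.85;0 0 0 0 0.85'; python3 -m handwheel '0 0 -0.04 0 0.85;0 0 0 0 0.85;0 0 0 0 0.85';python3 -m handwheel '0 0 -0.04 0 0.85;0 0 0 0 0.85;0 0 0 0 0.85'
```

```text
clock: 19.1
eef_pos: [460.0, 339.4, 94.5]
eef_rot: [-3.14, 0.001, 1.63]
wrist_force: [-0.4, -0.8, -1.9]
finger_gap: 21.7
finger_force: 40.0
clock: 19.35
eef_pos: [460.4, 339.7, 94.2]
eef_rot: [3.141, -0.0, 1.63]
wrist_force: [0.4, -0.5, -0.6]
finger_gap: 21.7
finger_force: 40.0
clock: 19.6
eef_pos: [460.2, 339.6, 92.3]
eef_rot: [3.142, -0.0, 1.63]
wrist_force: [0.0, 0.1, 0.2]
finger_gap: 21.7
finger_force: 40.0
```

```bash
python3 -m handwheel '0 0 -0.04 0 0.85;0 0 0 0 0.85;0 0 0 0 0.85'; python3 -m handwheel '0 0 -0.04 0 0.85;0 0 0 0 0.85;0 0 0 0 0.85';python3 -m handwheel '0 0 -0.03 0 0.85;0 0 0 0 0.85;0 0 0 0 0.85'
```

```text
clock: 19.85
eef_pos: [460.2, 339.6, 90.5]
eef_rot: [-3.141, 0.0, 1.63]
wrist_force: [0.3, -0.9, -1.2]
finger_gap: 21.7
finger_force: 40.0
clock: 20.1
eef_pos: [460.2, 339.6, 88.9]
eef_rot: [-3.141, 0.0, 1.63]
wrist_force: [0.0, -0.3, -1.8]
finger_gap: 22.0
finger_force: 40.0
clock: 20.35
eef_pos: [460.4, 339.7, 88.2]
eef_rot: [3.141, -0.0, 1.63]
wrist_force: [-0.0, -0.8, 2.5]
finger_gap: 21.6
finger_force: 40.0
```

Seated: contact came at the same height as the grasp. I'll open to clear the handle and flange, lift, and check.

```bash
python3 -m handwheel '0 0 0 0 0.6;0 0 0 0 0.3;0 0 0 0 0;0 0 0 0 0;0 0 0 0 0;0 0 0 0 0;0 0 0.2 0 0;0 0 0.6 0 0;0 0 0.8 0 0;0 0 0.8 0 0;0 0 0.8 0 0;0 0 0.8 0 0'; python3 -m handwheel '0 -0.6 0.2 0 0;0 -0.7 0 0 0;0 0 0 0 0;0 0 0 0 0'
python3 - <<'E'
from h import *
p,d,K,T=snap('wrist','w3'); C=cloud(d,K,T); v,u=np.indices(d.shape); print(read_state()['eef_pos'])
hsv=cv2.cvtColor(p,cv2.COLOR_RGB2HSV)
near=(abs(C[...,0]-460)<45)&(abs(C[...,1]-338)<45)
for n,m in(('dark',near&(C[...,2]>70)&(C[...,2]<100)&(hsv[...,1]<90)),('handle',near&(C[...,2]>120)&(C[...,2]<140)),('block',near&(C[...,2]>70))):
    P=C[m][:,:2].astype(np.float32); r=cv2.minAreaRect(P); print(n,len(P),np.median(C[m][:,2]).round(1),np.round(r[0],1),np.round(r[1],1),round(r[2],1))
p,d,K,T=snap('top','t3'); C=cloud(d,K,T); hsv=cv2.cvtColor(p,cv2.COLOR_RGB2HSV); v,u=np.indices(d.shape)
m=(abs(C[...,2]-200)<5)&(hsv[...,1]>110)&(u>230)&(u<380)&(v>130)&(v<260)&(C[...,0]<640)
P=C[m][:,:2].astype(np.float32); print('door',len(P),cv2.minAreaRect(P), np.ptp(P,axis=0))
q=load('w3')[0]; cv2.imwrite('pics/e.png',np.vstack([q[:300],p[100:300]])[...,::-1])
E
```

```text
clock: 21.35
eef_pos: [460.0, 339.4, 250.2]
eef_rot: [3.141, -0.0, 1.63]
wrist_force: [0.6, 0.6, -0.5]
finger_gap: 93.8
finger_force: 0.0
clock: 21.68
eef_pos: [460.4, 286.9, 256.8]
eef_rot: [3.141, -0.001, 1.629]
wrist_force: [-0.5, 0.0, -0.3]
finger_gap: 93.9
finger_force: 0.0
[460.30199537 287.6000353  256.407388  ]
dark 1801 85.7 [459.7 340. ] [49. 49.] 3.4
handle 621 127.8 [459.7 339.7] [21.3 20.9] 3.4
block 21157 370.3 [459.7 337.8] [90.2 70.2] 0.7
door 600 ((527.7705688476562, 64.88919830322266), (254.2370147705078, 17.007003784179688), 40.780174255371094) [201.44867 174.20236]
```

View pics/e.png

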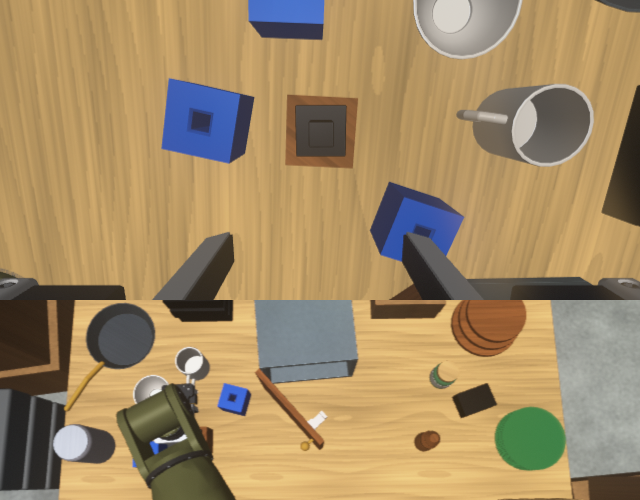

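The picture shows the key upright and flat in the brown block at (321,132) and the door open about 49° (strip from (258,372) to (320,443)). The goods stand where they were.

```bash
python3 -m handwheel '0 0 0 0 0;0 0 0 0 0;0 0 0 0 0'; python3 -c "
from cell import sign_off; print(sign_off())"
```

```text
clock: 22.03
eef_pos: [460.1, 288.1, 255.6]
eef_rot: [-3.141, 0.0, 1.631]
wrist_force: [0.9, -0.3, -0.7]
finger_gap: 93.8
finger_force: 0.0
the job is handed in; nothing more can be done
None
```

The job is handed in (no verdict was returned): I released the hook by pressing with about 9 N, drew the door to a joint reading of about 0.85 rad, and stood the key back in its block fully home, with the goods looking undisturbed in the last pictures, at 22 s on the clock.

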